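# Bolt the storage case shut

### The arm

A 6-joint arm with a two-finger parallel gripper is mounted at the origin on a cart in front of the work surface, level with it; the furniture and walls round the work are solid. World frame = base frame: x ahead of the robot, y to its left, z up, the work surface at z = 0. Lengths are in mm, angles in rad, forces in N, time in s.
With the tool pointing down it reaches from about 350 to 775 mm from the base axis. Payload 7.3 kg.
Tool frame: the origin (TCP) lies on the front face of the gripper's body, between the roots of the fingers; the fingertips stand 66 mm ahead of it and the grasp point (between the pads) lies 47 mm ahead of it (bot.tip_extent is the distance from the TCP to the fingertips, in mm); z points along the fingers, y is the line along which they close (so a half turn about z gives the same grasp; the last joint's range is limited). The gripper opens to 92 mm and grips with 3 to 60 N. Pads are 19 mm wide; open, the fingers measure 130 mm over their backs; the gripper's body (75 mm by 190 mm) begins 47 mm behind the grasp point.
Start: joints at [-1.346, 0.342, 1.524, -0, 1.275, -0.146], TCP at [190.261, -489.325, 292.241] pointing down, gripper open.
Joint ranges: [-2.53, 2.53], [-0.77, 2.02], [0.04, 2.7], [-1, 4.14], [0.28, 2.66], [-3.11, 3.11]. Speed limits (rad/s): [2.57, 2.57, 3.14, 3.14, 3.14, 3.14].

### API

Orientations are given as [roll, pitch, yaw] about the fixed x, y, z axes, in that order (R = Rz(yaw) Ry(pitch) Rx(roll)).
In Python, from plant import readout, viewer, order, bot gives the robot as it stands.
- The arm moves only by the shell command python3 -m creep 'ROWS'. ROWS is text: rows parted by semicolons, each of 7 numbers parted by spaces: the shift along the world's x, y, z in m, then the turn, a rotation vector about the world's x, y, z in rad, then the opening in per cent of the stroke, from 0 (shut) to 100 (fully open). A call has 1 to 8 rows; each row shifts and turns the commanded pose from where the row before left it; what a row does not reach is not made up. A row lasts 1/12 s, in which the tool goes at most 41.7 mm and 7.16 degrees, less where a joint would pass 70% of its speed; a pose out of reach is approached as far as the arm can. A call is refused whole if a number of a shift passes 0.0417 or a number of a turn 0.125, either way. A call with a gripper value outside its range is refused whole. The fingers move at their own pace and stop on an object; the grip force is fixed at half the most. Time passes only in rows, so rows that do not move let the fingers close. It gives the time, the measured TCP pose, the force, the opening and the grip force at its end, in the units of the state.
- readout.get_obs(): the state, without advancing time (a new reading comes with each control period).
- viewer.capture(name): name is "side" or "top"; returns the picture (400x640x3 uint8, red, green, blue); there is no depth.
- viewer.camera_info(name): a dict with "fx", "fy", "cx", "cy" (pixels), "origin" and "rotation" of the camera in the world. Camera axes: x right, y up, looking along -z (the intrinsics and any distortion apply to the point x, -y, -z); pixel columns grow to the right and rows downward; lengths in mm; the calibration is good to about 2 mm. A picture is of the moment at which its call begins. camera_info takes no time and is no camera call.
- order.close_job(): hands the job in; it is judged then, once.
The state is a dict: "time": time; "joint_positions": joint angles; "dq": joint speeds; "tau": joint torques, N m; "tool_pos": TCP position; "tcp_rot": TCP orientation; "contact_force": force on the tool from outside, world axes, zero at the start; "moment": the same for the moment, N m; "grip_width": finger opening in mm; "finger_force": force on a finger pad.
Only numpy, scipy, OpenCV 4.12 (cv2) and the standard library are available. Lean on these libraries where they do the work, as an engineer would, in place of code of your own. Each camera call takes 0.05 s, during which the arm holds its last target. There are 200 camera calls.

### The job

Lock the storage case: slide its barrel bolt across to the right until its tip is through the bracket on the blue hatch, then swing the red-knobbed handle towards the robot and fully down into the notch in the upright guide plate, and let go. The notch sits somewhere else on every case, a little before the end stop, so find it by feel and gently, without forcing the handle against the plate or the stop. Leave the things on and around the case where they are.

Things in the scene. Friction and masses are not known exactly. Their poses are not given: they have to be found in the camera images.
- case: Grey storage case fixed to the worktop, 164 x 260 mm, top at z = 85 mm: aluminium deck on the left, blue hatch on the right. Origin on the worktop under the case; x points to the back, y to the left along the bolt, z up. Front face at x = -72 mm. On the front of the top lies a barrel bolt: an 11 mm steel rod parallel to y with a crank handle.
- bolt_axis (a point): Point of the case on the rod's axis (101 mm above the worktop, 16 mm above the case's top) where the handle's stem stands when the bolt joint is 0. The stem stays in this x; it moves to the case's -y.
- plate_line (a point): Point of the case on the top edge (z = 123 mm) of the dark 5 mm guide plate 8 to 13 mm in front of the rod's axis; the plate runs along y and lets the handle lean only 0.18 rad, except in its one open-topped notch, 11.6 mm wide for the 8 mm stem. Each case has its plate screwed on elsewhere along y, unmeasured: the notch is at a bolt joint value of 0.038 to 0.066.
- bracket (a point): Middle of the steel bracket on the blue hatch that the rod's tip passes through, on the rod's axis. A brass end stop, part of the guide plate (z = 111 to 123 mm), stops the stem when it is 10 mm past the middle of the notch, wherever the plate is set: pull back 10 mm from the stop to reach the notch. Plate and stop are rigid.
- knob (a point): Centre of the red ball knob (18 mm) on the handle's end, 52 mm from the rod's axis, on an 8 mm steel stem. At the start the handle is upright, the knob 153 mm above the worktop and 30 mm above the guide plate; fully down it points to the case's -x, the knob in front of the front face 107 mm up. Pinched from above with a finger left and right (along y), it pivots between them.
- bolt (a joint): Slide of the bolt with its handle, in m, 0 to 0.085: grows as it moves to the case's -y (right). 0 is fully drawn back; it starts between 0 and 0.010; from 0.034 the rod's tip is through the hatch's bracket. Sliding friction about 3 N; it stays where it is left.
- handle (a joint): Turn of the handle about the rod's axis, in rad: 0 upright, grows as it tips to the case's -x (towards the robot), 1.45 is fully down (end of its turn). It can pass 0.18 only in the notch. The stem must not be pressed on the plate or stop with over 30 N; leaning on the plate, 12 N at the knob makes about 25 N there. Friction about 0.1 N m (2 N at the knob); it stays where it is left.
- weight1: Brass balance weight, 22 mm across, 34 mm high, standing on the rear left of the deck; leave it. Origin: centre of its underside.
- screw_cap4: White screw cap, 30 mm across, 17 mm high, lying on the rear of the hatch; leave it. Origin: centre of its underside.
- bottle_bench3: White bottle, 43 mm across, 98 mm high, standing on the worktop right of the case; leave it. Origin: centre of its underside.
- tape_roll: Roll of brown tape, about 92 mm across, 48 mm high, on the worktop right of the case; leave it. Origin: centre of its underside.

How it is judged:
By the outcome, as a careful person would: the job done as asked, in the order asked, and still so for the second after the job is handed in, with the robot touching nothing.
It also fails if it takes over 67 s, if anything falls off the work surface, if the arm or the gripper's body presses on something with over 40 N, if the wrist force passes 120 N, or if a joint passes its speed limit or range.

## Working session

There is one attempt and no reset: what is moved stays moved. The work goes in short steps, Python scripts to look and compute and a shell command to move; the robot and the scene stay as the last step left them, time stands still between calls to the robot, and variables do not carry over. Pictures are saved under pics/ and viewed, at most 10 in all, crops included, and the job is handed in when it is done.

```bash
mkdir -p pics; python3 - <<'E'
from plant import readout, viewer, order, bot
import cv2
for n in("side","top"):
    print(n,viewer.camera_info(n)); cv2.imwrite(f"pics/{n}0.png",viewer.capture(n)[:,:,::-1])
o=readout.get_obs(); print(o)
E
```

```text
side {'fx': 487.18537588277405, 'fy': 487.18537588277405, 'cx': 316.768149806333, 'cy': 197.65069927664126, 'origin': array([359.24334218, 564.63139722, 489.8353507 ]), 'rotation': array([ 1.10500671, -0.01782511, -2.82912192])}
top {'fx': 453.64375295597233, 'fy': 453.64375295597233, 'cx': 321.99621719232016, 'cy': 193.20025446168052, 'origin': array([ 446.19774064, -188.95853278, 1084.6726208 ]), 'rotation': array([ 0.16817758, -0.0075622 , -1.55489447])}
{'time': 0.1, 'joint_positions': array([-1.34596410e+00,  3.42674186e-01,  1.52490467e+00,  9.07323875e-06,
        1.27542350e+00, -1.45994025e-01]), 'dq': array([ 0.00068448, -0.00308406, -0.00161762,  0.00047433,  0.00113772,
        0.00034483]), 'tau': array([ 1.05016210e-03, -4.32004631e+01, -2.44693297e+01,  7.19633955e-02,
        5.25333895e-02, -4.52635732e-05]), 'tool_pos': array([ 190.21707822, -489.03757646,  291.60930379]), 'tcp_rot': array([-3.14019921e+00, -2.13662358e-04,  3.70823452e-01]), 'contact_force': array([ 0.20080261, -0.43990781, -0.52768252]), 'moment': array([ 0.00796719, -0.05760104,  0.05444956]), 'finger_force': 0.0, 'grip_width': 91.50714841224551}
```

View pics/top0.png

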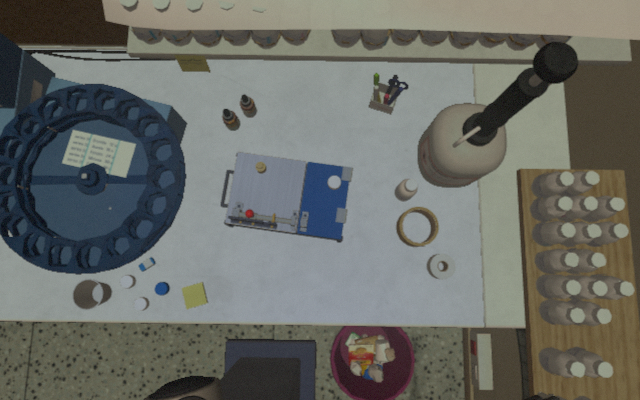

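View pics/side0.png

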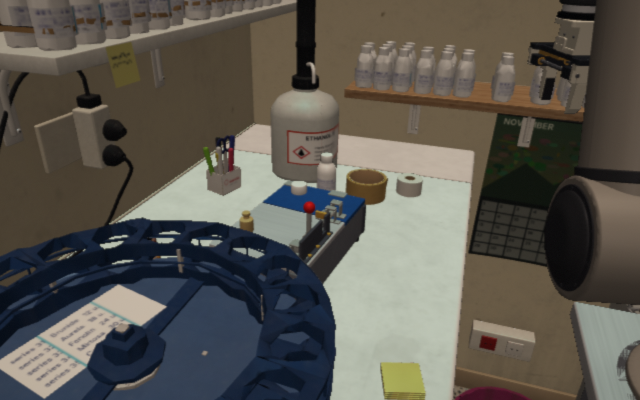

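The top view shows the case with its corners near (236,153), (352,164), (343,241) and (224,228), and the red knob at about (249,213). In the side view the knob is at about (309,207). I'll enlarge both.

```bash
python3 - <<'E'
import cv2,numpy as np
a=cv2.imread("pics/top0.png")[145:250,215:360]; b=cv2.imread("pics/side0.png")[175:290,225:375]
cv2.imwrite("pics/c1.png",cv2.resize(a,None,fx=5.5,fy=5.5,interpolation=cv2.INTER_CUBIC))
cv2.imwrite("pics/c2.png",cv2.resize(b,None,fx=5,fy=5,interpolation=cv2.INTER_CUBIC))
E
cat > h.py <<'E'
import numpy as np
from scipy.spatial.transform import Rotation as Ro
from plant import viewer
def ray(n,u,v):
    c=viewer.camera_info(n); R=Ro.from_euler('xyz',c['rotation']).as_matrix()
    d=R@np.array([(u-c['cx'])/c['fx'],-(v-c['cy'])/c['fy'],-1]); return np.array(c['origin']),d
def atz(n,u,v,z):
    o,d=ray(n,u,v); return o+d*(z-o[2])/d[2]
def proj(n,p):
    c=viewer.camera_info(n); R=Ro.from_euler('xyz',c['rotation']).as_matrix()
    q=R.T@(np.array(p)-c['origin']); return np.array([c['cx']+c['fx']*q[0]/-q[2], c['cy']+c['fy']*q[1]/q[2]])
def tri(p):
    A=[];B=[]
    for n,u,v in p:
        o,d=ray(n,u,v); d=d/np.linalg.norm(d); M=np.eye(3)-np.outer(d,d); A.append(M);B.append(M@o)
    return np.linalg.lstsq(np.vstack(A),np.hstack(B),rcond=None)[0]
E
python3 - <<'E'
from h import *
import cv2
for n in("top","side"):
    im=cv2.imread(f"pics/{n}0.png").astype(int)
    b,g,r=im[...,0],im[...,1],im[...,2]; m=(r>130)&(g<70)&(b<70)
    v,u=np.nonzero(m); s=(u>200)&(u<360)&(v>180)&(v<240); print(n,s.sum(),u[s].mean(),v[s].mean(), atz(n,u[s].mean(),v[s].mean(),153))
for c in[(236,153),(352,164),(343,241),(224,228)]: print(atz("top",*c,85))
E
```

```text
top 22 248.0909090909091 212.9090909090909 [560.56793876 -41.51941574 153.        ]
side 46 308.82608695652175 204.7391304347826 [563.46984359 -48.43631518 153.        ]
[705.06577784   2.49932481  85.        ]
[ 684.15424666 -260.58740246   85.        ]
[ 510.3275716  -241.64632153   85.        ]
[534.56922036  20.7962574   85.        ]
```

View pics/c1.png

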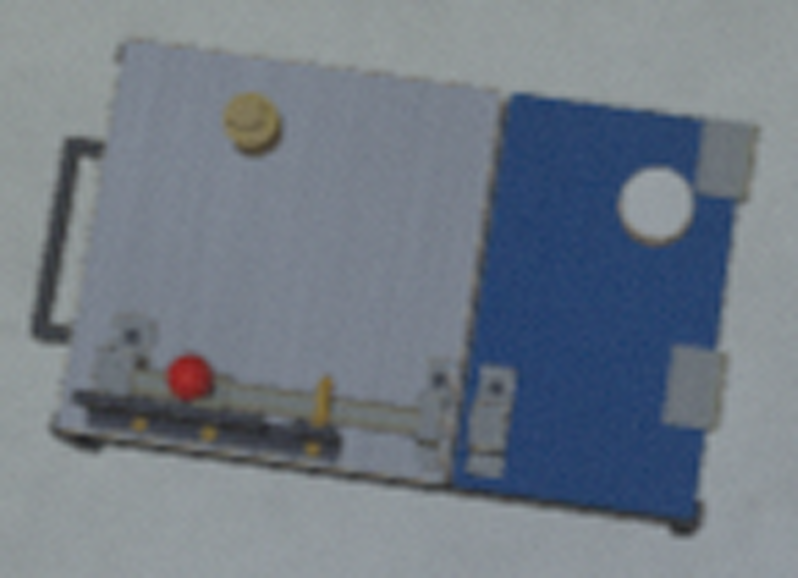

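View pics/c2.png

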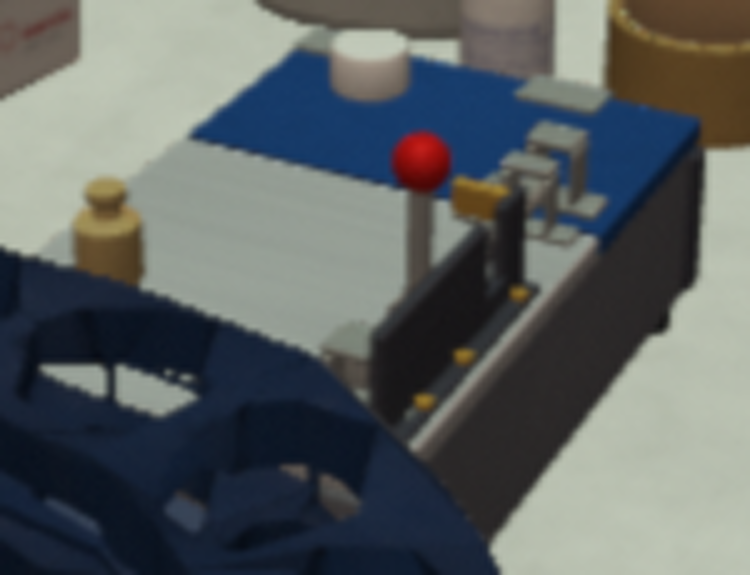

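In the top crop the knob is at (190,378), the brass stop runs along y at about (323,400), and the notch is just left of the stop, around (290,425). The side crop has the knob at (421,161) and shows the notch between the plate sections. Next I'll triangulate the knob and fit the case pose.

```bash
python3 - <<'E'
from h import *
T=lambda u,v:("top",215+u/5.5-.5,145+v/5.5-.5)
S=lambda u,v:("side",225+u/5-.5,175+v/5-.5)
k=tri([T(190,378),S(421,161)]); print("knob",k, proj("top",k)-T(190,378)[1:],proj("side",k)-S(421,161)[1:])
P={n:atz(*T(*p),85) for n,p in dict(BL=(122,42),BR=(757,125),FR=(693,518),FL=(62,422)).items()}
for n in P: print(n,P[n])
for a,b in("BL","BR"),("FL","FR"): d=P[a]-P[b]; print(np.hypot(*d[:2]),np.arctan2(-d[0],d[1]))
for a,b in("BL","FL"),("BR","FR"): d=P[a]-P[b]; print(np.hypot(*d[:2]),np.arctan2(d[1],d[0]))
d=atz(*T(140,382),106.5)-atz(*T(415,420),106.5);print("rod yaw",np.arctan2(-d[0],d[1]))
# plate top edge
d=atz(*T(80,397),123)-atz(*T(335,436),123);print("plate yaw",np.arctan2(-d[0],d[1]))
print("stop",atz(*T(323,400),123), tri([T(324,378),S(480,182)]))
E
```

```text
knob [560.91379977 -43.20217696 152.53976168] [-0.09843055 -0.44301197] [0.62054235 0.11686937]
BL [707.10803721   1.05217141  85.        ]
BR [ 676.68487124 -260.93155054   85.        ]
FR [ 515.31615024 -236.10730771   85.        ]
FL [549.59972465  17.66675593  85.        ]
263.7442693135716 -0.11560835408424576
256.07936044861435 -0.1342818997532368
158.382173701125 -0.10509521545949246
163.2669811938323 -0.15263895088100876
rod yaw -0.12098846455363321
plate yaw -0.13525708895520397
stop [555.89852903 -90.62369413 123.        ] [561.38755244 -91.35615051 121.89764426]
```

Knob found at (561, -43, 152.5), against an expected height of 153, and the yaw is about -0.122. The stop looks to be about 42 mm of travel away. Moving above the knob.

```bash
python3 -m creep '0.026 0.031 0 0 0 -0.1 100;0.026 0.031 0 0 0 -0.1 100;0.026 0.031 0 0 0 -0.1 100;0.026 0.031 0 0 0 -0.1 100;0.026 0.031 0 0 0 -0.093 100;0.026 0.031 0 0 0 0 100;0.026 0.031 0 0 0 0 100;0.026 0.031 0 0 0 0 100'
python3 -m creep '0.026 0.031 0 0 0 0 100;0.026 0.031 0 0 0 0 100;0.026 0.031 0 0 0 0 100;0.026 0.031 0 0 0 0 100;0.026 0.031 0 0 0 0 100;0.026 0.031 0 0 0 0 60;0 0 0 0 0 0 60;0 0 0 0 0 0 60'
```

```text
time: 0.77
tool_pos: [399.0, -239.5, 292.1]
tcp_rot: [-3.141, 0.0, -0.122]
contact_force: [0.8, -0.7, 0.1]
grip_width: 91.8
finger_force: 0.0
time: 1.43
tool_pos: [554.8, -53.5, 291.3]
tcp_rot: [3.142, 0.002, -0.118]
contact_force: [-0.0, -0.2, 0.1]
grip_width: 76.5
finger_force: 0.0
```

```bash
python3 -m creep '0.006 0.0105 0 0 0 0 50;0 0 -0.03 0 0 0 45;0 0 -0.03 0 0 0 45;0 0 -0.0275 0 0 0 45;0 0 0 0 0 0 45;0 0 0 0 0 0 45;0 0 0 0 0 0 45'
python3 - <<'E'
from plant import viewer
import cv2,numpy as np
a=viewer.capture("top")[145:250,215:360,::-1]; b=viewer.capture("side")[130:260,225:375,::-1]
f=lambda i:cv2.resize(i,(400,int(i.shape[0]*400/i.shape[1])),interpolation=cv2.INTER_CUBIC)
a,b=f(a),f(b); h=max(len(a),len(b)); p=lambda i:cv2.copyMakeBorder(i,0,h-len(i),0,0,0)
cv2.imwrite("pics/g1.png",np.hstack([p(a),p(b)]))
E
```

```text
time: 2.02
tool_pos: [560.9, -45.5, 206.4]
tcp_rot: [3.141, -0.002, -0.123]
contact_force: [0.2, -0.9, 0.0]
grip_width: 41.8
finger_force: 0.0
```

View pics/g1.png

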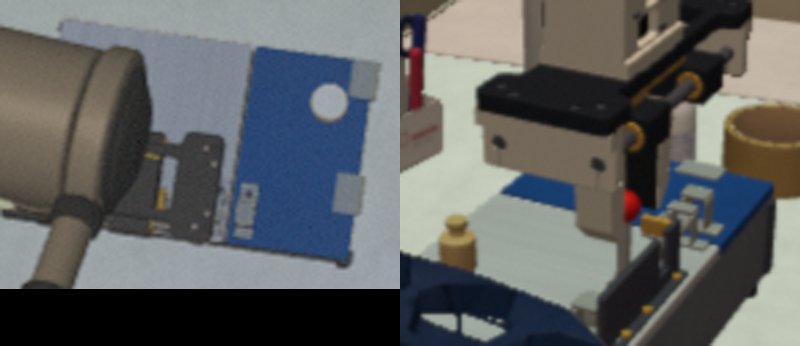

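The side view (right half) shows the knob at about (629,206), between the fingers and just in front of the left finger's edge, as parallax predicts. Closing.

```bash
python3 -m creep '0 0 -0.001 0 0 0 0;0 0 0 0 0 0 0;0 0 0 0 0 0 0;0 0 0 0 0 0 0;0 0 0 0 0 0 0;0 0 0 0 0 0 0;0 0 0 0 0 0 0;0 0 0 0 0 0 0'
```

```text
time: 2.78
tool_pos: [560.4, -44.5, 204.2]
tcp_rot: [-3.141, -0.001, -0.122]
contact_force: [-0.2, 2.6, 4.8]
grip_width: 15.8
finger_force: 30.0
```

```bash
python3 -m creep '-0.0005 -0.004 0 0 0 0 0;-0.0005 -0.004 0 0 0 0 0;-0.0005 -0.004 0 0 0 0 0;0 0 0 0 0 0 0;0 0 0 0 0 0 0'
python3 -m creep '-0.0005 -0.004 0 0 0 0 0;-0.0005 -0.004 0 0 0 0 0;-0.0005 -0.004 0 0 0 0 0;-0.0005 -0.004 0 0 0 0 0;0 0 0 0 0 0 0;0 0 0 0 0 0 0'
```

```text
time: 3.2
tool_pos: [558.8, -57.5, 204.1]
tcp_rot: [3.141, -0.001, -0.122]
contact_force: [-1.1, 0.8, 5.8]
grip_width: 16.1
finger_force: 30.0
time: 3.7
tool_pos: [556.8, -73.6, 204.2]
tcp_rot: [3.141, -0.001, -0.122]
contact_force: [0.3, 0.2, 6.0]
grip_width: 16.0
finger_force: 30.0
```

```bash
for i in 1; do python3 -m creep '-0.0004 -0.003 0 0 0 0 0;-0.0004 -0.003 0 0 0 0 0;0 0 0 0 0 0 0;0 0 0 0 0 0 0'; done
python3 -m creep '-0.0001 -0.001 0 0 0 0 0;0 0 0 0 0 0 0'
python3 -m creep '-0.0001 -0.001 0 0 0 0 0;0 0 0 0 0 0 0'
```

```text
time: 4.03
tool_pos: [556.0, -79.4, 204.1]
tcp_rot: [3.141, -0.001, -0.122]
contact_force: [-1.0, 0.9, 5.1]
grip_width: 16.1
finger_force: 30.0
time: 4.2
tool_pos: [555.9, -80.2, 204.1]
tcp_rot: [3.141, -0.0, -0.122]
contact_force: [0.2, 2.3, 5.4]
grip_width: 15.8
finger_force: 30.0
time: 4.37
tool_pos: [555.8, -81.1, 204.1]
tcp_rot: [3.141, -0.0, -0.122]
contact_force: [-1.2, 3.1, 5.3]
grip_width: 15.8
finger_force: 30.0
```

```bash
python3 - <<'E'
from plant import viewer
import cv2,numpy as np
b=viewer.capture("side")[150:270,250:400,::-1]
cv2.imwrite("pics/g2.png",cv2.resize(b,None,fx=5,fy=5,interpolation=cv2.INTER_CUBIC))
E
```

```text
(no output)
```

View pics/g2.png

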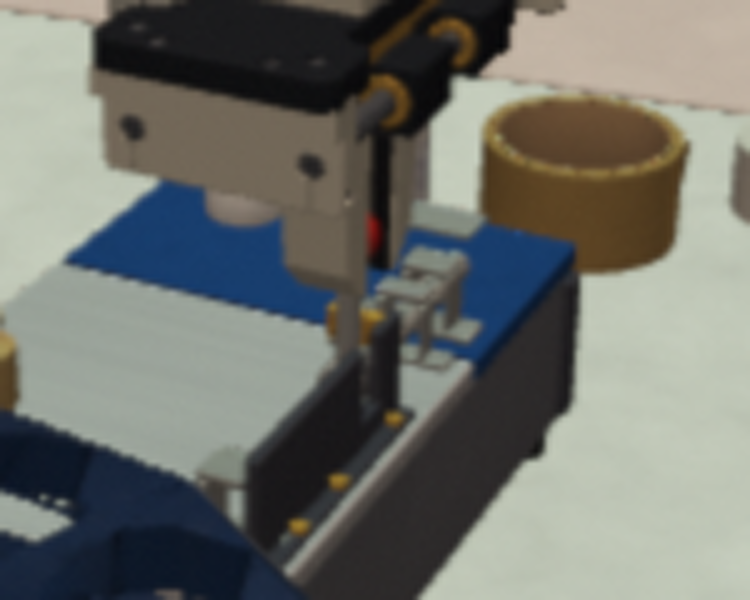

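The bolt is moving with the gripper: the stem, at about (347,330), is close to the brass stop at (370,322) and level with the notch. I'll continue in 1 mm steps.

```bash
python3 -m creep '-0.0001 -0.001 0 0 0 0 0;0 0 0 0 0 0 0'
python3 -m creep '-0.0001 -0.001 0 0 0 0 0;0 0 0 0 0 0 0'
```

```text
time: 4.58
tool_pos: [555.7, -82.1, 204.1]
tcp_rot: [3.141, -0.0, -0.122]
contact_force: [-0.9, 2.6, 5.5]
grip_width: 16.2
finger_force: 30.0
time: 4.75
tool_pos: [555.6, -82.8, 204.1]
tcp_rot: [-3.141, -0.0, -0.122]
contact_force: [-1.0, 4.8, 6.6]
grip_width: 15.8
finger_force: 30.0
```

```bash
python3 -m creep '-0.0001 -0.001 0 0 0 0 0;0 0 0 0 0 0 0'
```

```text
time: 4.92
tool_pos: [555.5, -83.0, 204.1]
tcp_rot: [-3.14, -0.0, -0.122]
contact_force: [-0.1, 7.7, 5.8]
grip_width: 15.9
finger_force: 30.0
```

```bash
python3 -m creep '0 -0.0007 0 0 0 0 0;0 0 0 0 0 0 0'
```

```text
time: 5.08
tool_pos: [555.5, -83.2, 204.1]
tcp_rot: [-3.139, -0.0, -0.122]
contact_force: [0.3, 10.7, 7.2]
grip_width: 15.8
finger_force: 30.0
```

```bash
python3 -m creep '0.0004 0.004 0 0 0 0 0;0.0004 0.004 0 0 0 0 0;0.0004 0.0037 0 0 0 0 0;0 0 0 0 0 0 0;0 0 0 0 0 0 0'
```

```text
time: 5.5
tool_pos: [556.7, -73.6, 204.1]
tcp_rot: [3.14, -0.001, -0.122]
contact_force: [-1.7, -0.4, 6.0]
grip_width: 15.9
finger_force: 30.0
```

```bash
python3 -m creep '0.0001 0.0009 0 0 0 0 0;-0.002 0.0002 0 0 0 0 0;-0.002 0.0003 0 0 0 0 0;-0.002 0.0002 -0.0003 0 0 0 0;0 0 0 0 0 0 0;0 0 0 0 0 0 0'
python3 -m creep '-0.002 0.0002 -0.0004 0 0 0 0;-0.001 0.0002 -0.0003 0 0 0 0;0 0 0 0 0 0 0'
```

```text
time: 6.0
tool_pos: [551.0, -71.7, 203.8]
tcp_rot: [3.141, -0.001, -0.122]
contact_force: [2.3, -3.7, 4.7]
grip_width: 16.0
finger_force: 30.0
time: 6.25
tool_pos: [547.7, -70.9, 203.0]
tcp_rot: [3.141, -0.0, -0.122]
contact_force: [1.8, -3.4, 5.5]
grip_width: 16.2
finger_force: 30.0
```

```bash
python3 -m creep '-0.001 0.0001 -0.0002 0 0 0 0;0 0 0 0 0 0 0'
python3 -m creep '-0.001 0.0001 -0.0002 0 0 0 0;0 0 0 0 0 0 0'
```

```text
time: 6.42
tool_pos: [546.7, -70.7, 202.7]
tcp_rot: [3.141, -0.0, -0.122]
contact_force: [1.4, -2.5, 4.9]
grip_width: 15.8
finger_force: 30.0
time: 6.58
tool_pos: [545.6, -70.6, 202.4]
tcp_rot: [3.141, 0.0, -0.122]
contact_force: [1.8, -3.3, 5.6]
grip_width: 15.9
finger_force: 30.0
```

```bash
python3 -m creep '-0.001 -0.0006 -0.0003 0 0 0 0;-0.001 0.0001 -0.0003 0 0 0 0;0 0 0 0 0 0 0'
python3 -m creep '-0.001 0.0001 -0.0003 0 0 0 0;-0.001 0.0001 -0.0003 0 0 0 0;0 0 0 0 0 0 0'
```

```text
time: 6.83
tool_pos: [543.5, -70.5, 201.7]
tcp_rot: [-3.141, 0.0, -0.122]
contact_force: [1.8, -0.2, 4.7]
grip_width: 15.7
finger_force: 30.0
time: 7.08
tool_pos: [541.5, -70.3, 201.0]
tcp_rot: [-3.141, 0.001, -0.122]
contact_force: [2.0, 1.2, 4.8]
grip_width: 16.1
finger_force: 30.0
```

Past 0.18 rad with low forces, so the handle is in the notch. Following the arc down.

```bash
python3 -m creep '-0.0036 0.0004 -0.001 0 0 0 0;-0.0036 0.0005 -0.0011 0 0 0 0;-0.0034 0.0004 -0.0018 0 0 0 0;-0.0033 0.0004 -0.0021 0 0 0 0;0 0 0 0 0 0 0'
python3 -m creep '-0.003 0.0003 -0.0023 0 0 0 0;-0.003 0.0004 -0.0026 0 0 0 0;-0.0027 0.0003 -0.0028 0 0 0 0;-0.0026 0.0003 -0.0029 0 0 0 0;0 0 0 0 0 0 0'
```

```text
time: 7.5
tool_pos: [526.6, -68.7, 194.3]
tcp_rot: [-3.141, 0.003, -0.122]
contact_force: [1.1, 3.5, -1.6]
grip_width: 16.0
finger_force: 30.0
time: 7.92
tool_pos: [515.5, -67.7, 183.8]
tcp_rot: [-3.141, 0.002, -0.122]
contact_force: [0.1, 1.5, 0.6]
grip_width: 15.6
finger_force: 30.0
```

```bash
python3 - <<'E'
from plant import viewer
import cv2
b=viewer.capture("side")[150:270,250:400,::-1]
cv2.imwrite("pics/g3.png",cv2.resize(b,None,fx=5,fy=5,interpolation=cv2.INTER_CUBIC))
E
```

```text
(no output)
```

View pics/g3.png

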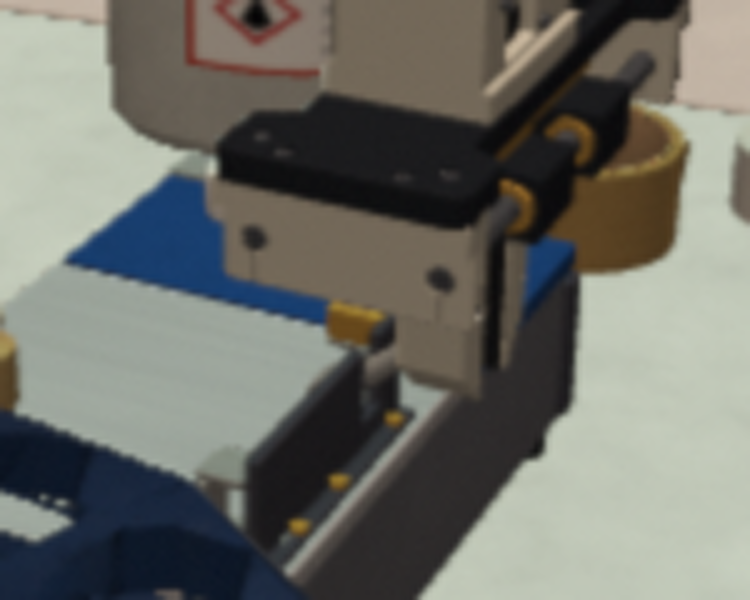

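The stem leans through the notch at about (380,365), and the knob is held between the fingers. Continuing down.

```bash
python3 -m creep '-0.002 0.0002 -0.003 0 0 0 0;-0.0018 0.0002 -0.0032 0 0 0 0;-0.0015 0.0002 -0.0035 0 0 0 0;-0.0013 0.0002 -0.0036 0 0 0 0;0 0 0 0 0 0 0'
python3 -m creep '-0.0009 0.0001 -0.0024 0 0 0 0;-0.0007 0.0001 -0.0024 0 0 0 0;-0.0005 0 -0.0025 0 0 0 0;0 0 0 0 0 0 0'
```

```text
time: 8.38
tool_pos: [508.8, -67.0, 170.4]
tcp_rot: [-3.142, 0.003, -0.122]
contact_force: [-2.2, 2.5, -0.2]
grip_width: 16.1
finger_force: 30.0
time: 8.72
tool_pos: [506.9, -66.8, 163.4]
tcp_rot: [-3.141, 0.003, -0.122]
contact_force: [-2.2, 2.0, 0.8]
grip_width: 15.8
finger_force: 30.0
```

```bash
python3 -m creep '-0.0004 0 -0.002 0 0 0 0;-0.0002 0 -0.002 0 0 0 0;0 0 0 0 0 0 0'
python3 -m creep '-0.0002 0 -0.0015 0 0 0 0;0 0 0 0 0 0 0'
```

```text
time: 8.97
tool_pos: [506.5, -66.7, 159.5]
tcp_rot: [-3.141, 0.002, -0.122]
contact_force: [-2.5, 3.0, 1.5]
grip_width: 15.9
finger_force: 30.0
time: 9.13
tool_pos: [506.4, -66.7, 158.1]
tcp_rot: [-3.141, 0.002, -0.122]
contact_force: [-3.6, 2.7, 2.0]
grip_width: 15.9
finger_force: 30.0
```

```bash
python3 -m creep '0 0 -0.001 0 0 0 0;0 0 0 0 0 0 0'
```

```text
time: 9.3
tool_pos: [506.3, -66.7, 157.2]
tcp_rot: [-3.141, 0.002, -0.122]
contact_force: [-4.4, 2.9, 2.1]
grip_width: 16.2
finger_force: 30.0
```

```bash
python3 -m creep '-0.0004 0 -0.001 0 0 0 0;0 0 0 0 0 0 0'
python3 -m creep '-0.0004 0 -0.001 0 0 0 0;0 0 0 0 0 0 0'
```

```text
time: 9.47
tool_pos: [506.2, -66.8, 156.3]
tcp_rot: [-3.141, 0.001, -0.122]
contact_force: [-3.5, 3.4, 3.5]
grip_width: 15.8
finger_force: 30.0
time: 9.63
tool_pos: [506.1, -66.8, 155.4]
tcp_rot: [-3.142, 0.001, -0.122]
contact_force: [-1.9, 4.0, 2.1]
grip_width: 15.9
finger_force: 30.0
```

```bash
python3 -m creep '0 0 -0.001 0 0 0 0;0 0 0 0 0 0 0'
```

```text
time: 9.8
tool_pos: [506.0, -66.8, 154.3]
tcp_rot: [-3.142, 0.001, -0.122]
contact_force: [-3.3, 3.4, 2.5]
grip_width: 15.8
finger_force: 30.0
```

```bash
python3 -m creep '0 0 -0.001 0 0 0 0;0 0 0 0 0 0 0'
python3 -m creep '0 0 -0.001 0 0 0 0;0 0 0 0 0 0 0'
python3 - <<'E'
from plant import viewer
import cv2
b=viewer.capture("side")[170:290,270:420,::-1]
cv2.imwrite("pics/g4.png",cv2.resize(b,None,fx=5,fy=5,interpolation=cv2.INTER_CUBIC))
E
```

```text
time: 9.97
tool_pos: [505.9, -66.8, 153.3]
tcp_rot: [-3.142, 0.001, -0.122]
contact_force: [-3.6, 3.0, 3.0]
grip_width: 16.0
finger_force: 30.0
time: 10.13
tool_pos: [505.8, -66.8, 152.3]
tcp_rot: [-3.142, 0.001, -0.122]
contact_force: [-4.0, 2.5, 3.1]
grip_width: 16.1
finger_force: 30.0
```

View pics/g4.png

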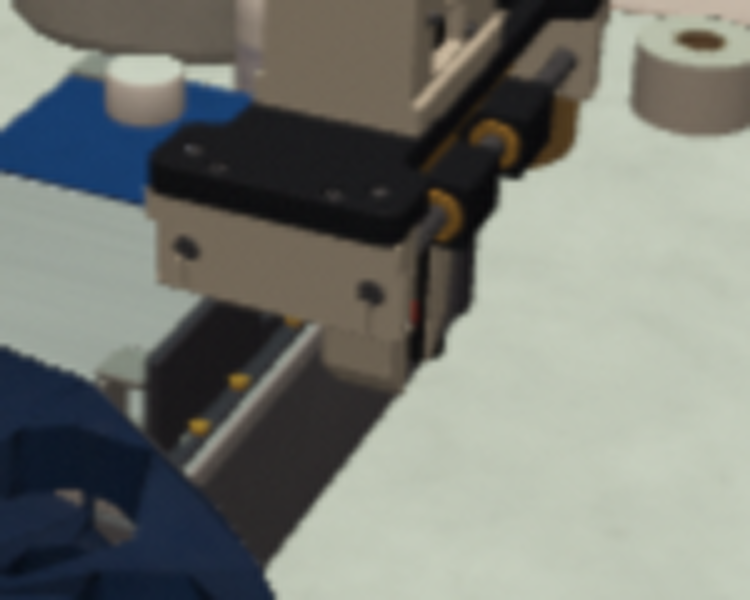

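The red knob is just visible at about (415,310), between the fingers and above their tips. I'll work out its height from that pixel.

```bash
python3 - <<'E'
from h import *
for z in (102,107,112,117): print(z,(proj("side",[505.8,-66.8,z])-[270-.5,170-.5])*5)
print((proj("side",[505.8,-66.8,152.3-66])-[270-.5,170-.5])*5)
from plant import viewer
im=viewer.capture("side").astype(int); r,g,b=im[...,0],im[...,1],im[...,2]
v,u=np.nonzero((r>90)&(g<r*.5)&(b<r*.5)); s=(u>340)&(u<370)&(v>215)&(v<250); print(u[s],v[s])
E
```

```text
102 [391.00461162 326.23582824]
107 [391.75763833 312.27371469]
112 [392.51519059 298.22769133]
117 [393.27730933 284.09699945]
[388.66907556 369.53976341]
[] []
```

Row 310 corresponds to z ≈ 107, so the knob looks fully down and the pads are sliding on it. Releasing, raising and checking.

```bash
python3 -m creep '0 0 0 0 0 0 40;0 0 0 0 0 0 40;0 0 0 0 0 0 40;0 0 0 0 0 0 40;0 0 0 0 0 0 40;0 0 0 0 0 0 40'
python3 -m creep '0 0 0.01 0 0 0 40;0 0 0.02 0 0 0 40;0 0 0.03 0 0 0 40;0 0 0.03 0 0 0 40;0 0 0.03 0 0 0 40;-0.03 0 0.01 0 0 0 40;-0.03 0 0 0 0 0 40;0 0 0 0 0 0 40'
python3 - <<'E'
from h import *
import cv2
a=viewer.capture("top")[:,:,::-1]; b=viewer.capture("side")[:,:,::-1]
cv2.imwrite("pics/t5.png",a);cv2.imwrite("pics/s5.png",b)
f=lambda i:cv2.resize(i,(400,400),interpolation=cv2.INTER_CUBIC)
cv2.imwrite("pics/g5.png",np.hstack([f(a[150:250,220:320]),f(b[185:285,290:390])]))
E
```

```text
time: 10.73
tool_pos: [506.4, -67.1, 152.5]
tcp_rot: [3.141, -0.0, -0.122]
contact_force: [0.4, -0.4, -0.4]
grip_width: 36.7
finger_force: 0.0
time: 11.4
tool_pos: [442.2, -66.3, 283.6]
tcp_rot: [3.141, 0.002, -0.122]
contact_force: [0.1, 0.4, 0.6]
grip_width: 36.8
finger_force: 0.0
```

View pics/g5.png

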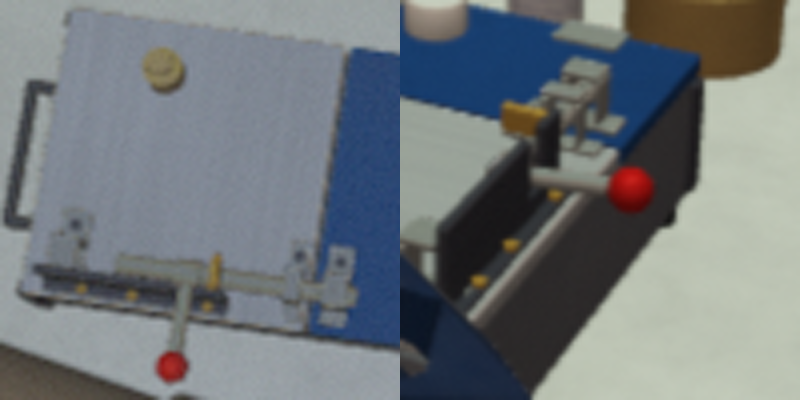

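The handle is in the notch with the rod's tip through the bracket, and the knob is free at top crop (172,366) and side crop (632,188). I'll measure its height before handing in.

```bash
python3 - <<'E'
from h import *
k=tri([("top",262.5,241.0),("side",347.25,231.5)]);print(k,proj("top",k),proj("side",k))
ax=lambda t:np.array([557.2-52*np.sin(t)*.9926,-72.7+52*np.sin(t)*.1217,100.7+52*np.cos(t)])
for t in(1.2,1.3,1.4,1.45): print(t,ax(t),proj("side",ax(t)),proj("top",ax(t)))
import cv2
im=cv2.imread("pics/s5.png").astype(int);b,g,r=im[...,0],im[...,1],im[...,2]
v,u=np.nonzero((r>90)&(g<r*.5)&(b<r*.5)); s=(u>330)&(u<365)&(v>215)&(v<250); print(u[s].min(),u[s].max(),v[s].min(),v[s].max())
E
```

```text
[506.52426521 -67.65837507 107.10740663] [262.46797859 240.79138394] [347.54032094 231.54482245]
1.2 [509.09261617 -66.80168385 119.54260323] [346.14703904 224.51299841] [261.39478465 239.19361195]
1.3 [507.46575155 -66.60221838 114.60993909] [346.99664359 227.54927667] [261.55937857 240.11431584]
1.4 [506.3358151  -66.46367993 109.53829143] [347.53504102 230.57611316] [261.76777407 240.79790993]
1.45 [505.96092042 -66.41771511 106.96614401] [347.68627497 232.07566611] [261.88752568 241.04952604]
342 352 227 235
```

The knob is at z = 107.1, so the handle is at about 1.44 rad. A gentle push from above with closed fingers will confirm it's at the end of its turn.

```bash
python3 -m creep '0.032 -0.0005 0 0 0 0 0;0.032 -0.0005 0 0 0 0 0;0 0 -0.03 0 0 0 0;0 0 -0.03 0 0 0 0;0 0 -0.03 0 0 0 0;0 0 -0.006 0 0 0 0;0 0 0 0 0 0 0;0 0 0 0 0 0 0'
python3 -m creep '0 0 -0.001 0 0 0 0;0 0 -0.001 0 0 0 0;0 0 0 0 0 0 0'
python3 -m creep '0 0 -0.001 0 0 0 0;0 0 0 0 0 0 0'
```

```text
time: 12.17
tool_pos: [511.3, -68.1, 187.3]
tcp_rot: [3.141, -0.001, -0.122]
contact_force: [0.2, -0.1, 0.4]
grip_width: 0.3
finger_force: 0.0
time: 12.42
tool_pos: [510.8, -68.1, 185.7]
tcp_rot: [3.141, -0.002, -0.122]
contact_force: [0.0, -0.2, 0.6]
grip_width: 0.1
finger_force: 0.0
time: 12.58
tool_pos: [510.4, -68.0, 183.9]
tcp_rot: [3.141, -0.001, -0.122]
contact_force: [0.4, 0.3, -0.4]
grip_width: 0.6
finger_force: 0.0
```

```bash
python3 -m creep '-0.003 0 -0.001 0 0 0 0;0 0 0 0 0 0 0'
python3 -m creep '0 0 -0.001 0 0 0 0;0 0 0 0 0 0 0'
```

```text
time: 12.75
tool_pos: [506.7, -67.8, 182.4]
tcp_rot: [3.142, 0.001, -0.122]
contact_force: [0.7, 0.2, 0.2]
grip_width: 0.3
finger_force: 0.0
time: 12.92
tool_pos: [507.1, -67.9, 181.6]
tcp_rot: [3.142, 0.0, -0.122]
contact_force: [-1.6, 0.3, 3.0]
grip_width: 0.5
finger_force: 1.6
```

```bash
python3 -m creep '0 0 -0.0007 0 0 0 0;0 0 0 0 0 0 0'
```

```text
time: 13.08
tool_pos: [507.1, -67.9, 181.3]
tcp_rot: [3.141, 0.0, -0.122]
contact_force: [-3.9, 0.5, 7.3]
grip_width: 0.5
finger_force: 3.5
```

It's stiff at 7 N, well above the 2 N of friction, so the handle is fully down. Retreating and handing in.

```bash
python3 -m creep '0 0 0.01 0 0 0 0;0 0 0.03 0 0 0 0;0 0 0.03 0 0 0 0;0 0 0.03 0 0 0 0;-0.03 0 0 0 0 0 0;0 0 0 0 0 0 0;0 0 0 0 0 0 0'
python3 -c "
from h import *
import cv2
cv2.imwrite('pics/f.png',np.hstack([cv2.resize(viewer.capture(n)[a:a+100,b:b+100,::-1],(400,400)) for n,a,b in(('top',150,220),('side',185,290))]))"
```

```text
time: 13.67
tool_pos: [476.6, -67.8, 281.5]
tcp_rot: [3.141, -0.001, -0.123]
contact_force: [-0.1, 0.6, -0.4]
grip_width: 0.2
finger_force: 0.0
```

View pics/f.png

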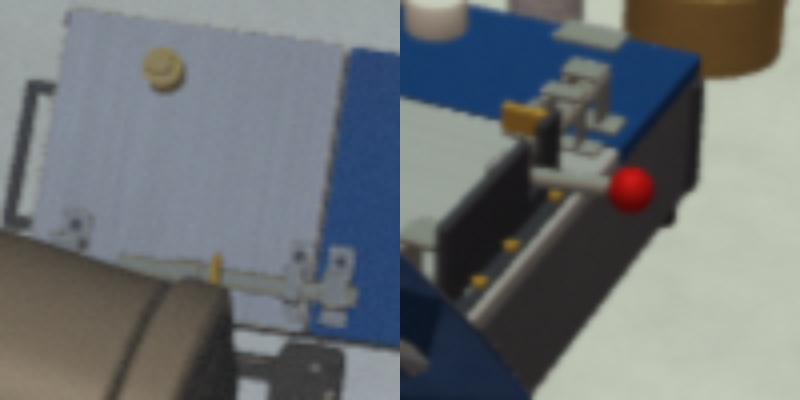

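The knob hasn't moved, at (632,188), the rod's tip is through the bracket, and the robot is clear.

```bash
python3 -c "
from plant import order
print(order.close_job())"
```

```text
the job is handed in; nothing more can be done
None
```

The case is locked and handed in: the bolt's tip is through the hatch bracket, the handle is fully down in the notch and released, and the arm is clear. The highest force I read was about 13 N, and it took about 14 s of robot time.

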